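# Find the rocking jar lid and hold it home for sealing

## Robot

A 6-joint arm with a two-finger parallel gripper is mounted at the origin on the work surface. World frame = base frame: x ahead of the robot, y to its left, z up, the work surface at z = 0. Lengths are in m, angles in rad, forces in N, time in s.
With the tool pointing down it reaches from about 0.325 to 0.875 m from the base axis. Payload 4.4 kg.
Tool frame: the origin (TCP) lies on the centre line of the jaws, within the pads' length; the fingertips stand 14 mm ahead of it and the grasp point (between the pads) lies 5 mm behind it (env.nose_length is the distance from the TCP to the fingertips, in m); z points along the fingers, y is the line along which they close (so a half turn about z gives the same grasp; the last joint's range is limited). The gripper opens to 85 mm and grips with 20 to 120 N. Pads are 22 mm wide; open, the fingers measure 114 mm over their backs; the gripper's body (76 mm by 85 mm) begins 54 mm behind the grasp point. The pads swing forward as they close: fully open they stand 13 mm farther back than shut.
Start: joints at [1.196, 0.207, 1.542, -0, 1.393, -0.15], TCP at [0.128, 0.561, 0.245] pointing down, gripper open.
Joint ranges: [-2.73, 2.73], [-0.86, 2.22], [0.23, 2.46], [-1.11, 4.25], [0.08, 2.63], [-2.82, 2.82]. Speed limits (rad/s): [2.79, 2.79, 3.14, 3.14, 3.14, 3.14].

## Interface

Orientations are given as [roll, pitch, yaw] about the fixed x, y, z axes, in that order (R = Rz(yaw) Ry(pitch) Rx(roll)).
In Python, from station import env gives the robot as it stands. Calls block until the motion is done:
- env.move_pose(position, orientation): joint-space move of the TCP to a pose.
- env.servo_line(position, attitude=None, velocity=0.15): straight line of the TCP; attitude=None keeps the orientation; velocity is the mean speed in m/s.
- env.movej(angles): joint-space move.
- env.open_gripper() and env.close_gripper(): open the fingers fully, or close them until they stop; the grip force is fixed at half the most.
- env.wait(seconds).
- env.ik(position, orientation): joint angles nearest the present ones, or None.
- env.snapshot(name): name is "scene" or "top"; returns the picture (480x640x3 uint8, red, green, blue); there is no depth.
- env.camera_params(name): a dict with "fx", "fy", "cx", "cy" (pixels), "world_from_camera" (4x4, takes a point from camera to world coordinates). Camera axes: x right, y down, z forward; pixel columns grow to the right and rows downward; lengths in m; the calibration is good to about 2 mm. A picture is of the moment at which its call begins. camera_params takes no time and is no camera call.
A pose or a line that the arm cannot do raises env.Unreachable and nothing moves.
- env.job_done(): hands the job in; it is judged then, once.
Trained networks look in the newest picture that a camera, given by its name, has taken for a name from the list of things; names that differ only in an ending like _2 or _b are one class to them, and where a whole thing is asked for, a point or a joint stands for the part that bears it (a point fixed in the world has none). Each returns a list of dicts, best first, with "conf" (0 to 1); they miss things now and then, are a little off and sometimes report something else, mostly with a low value. They report only what shows in the picture. A call takes as long as a camera call.
- env.cut_out(label, camera): "mask" (480x640 bool, what is visible of it) and "bbox" ([left, top, width, height] in pixels, round what is visible of it).
- env.spot_point(label, camera): "location" ([row, column] in pixels: a listed point, or the origin of a listed thing).
Readings, each from a call of its own:
- env.get_clock(): time.
- env.get_joints(): joint angles.
- env.get_qvel(): joint speeds.
- env.get_tau(): joint torques, N m.
- env.get_eef_pos(): TCP position.
- env.get_tool_rot(): TCP orientation.
- env.get_ft_force(): force on the tool from outside, world axes, zero at the start.
- env.get_ft_torque(): the same for the moment, N m.
- env.get_finger_gap(): opening from 0.0 (shut) to 1.0 (fully open).
- env.get_finger_force(): force on a finger pad.
Only numpy, scipy, OpenCV 4.12 (cv2) and the standard library are available. Lean on these libraries where they do the work, as an engineer would, in place of code of your own. Each camera call takes 0.05 s, during which the arm holds its last target. There are 200 camera calls.

## Task

One of the six jars in the packing tray has a loose lid: press the lids near their edges, one after another, to find the one that rocks, then press that lid in its middle fully home and finish while still holding it down there with the fingertips, ready for the seal strip. Only press: do not pull or lift any lid, and leave the roll, the small jar and the box beside the tray where they are.

Things in the scene. Friction and masses are not known exactly. Their poses are not given: they have to be found in the camera images.
- tray: shallow open cardboard tray, 205 (its x) x 300 (its y) mm, walls 36 mm high, fixed to the table, holding six identical dark jars in 2 rows (tray x -47.5 and +47.5 mm) of 3 (tray y -95, 0 and +95 mm). Origin: centre of its underside, on the table; z up. Its place and heading vary.
- lid1: Lid of the jar at tray x -47.5, y -95 mm. Round flat metal lid, 66 mm in diameter, 14 mm tall, on a jar fixed in the tray. Origin: centre of its flat top face, 96 mm above the table when untouched; z up out of the lid. All six lids are alike.
- lid2: Lid of the jar at tray x -47.5, y +0 mm. Same lid and origin as lid1. Five of the six lids are sound: they rest on the glass rim and do not give when pressed. One, not always the same and not to be told by eye, is loose: it stands at the same height on a springy sealing ring, 4 mm above a lower glass rim.
- lid3: Lid of the jar at tray x -47.5, y +95 mm. Same lid and origin as lid1. Whichever lid is loose, pressed about 22 mm off its middle with 2 to 3 N, it rocks (any way alike): the pressed spot drops about 3 mm, then stops; let go, it comes back level.
- lid4: Lid of the jar at tray x +47.5, y -95 mm. Same lid and origin as lid1. Whichever lid is loose, pressed in the middle it sinks level, 2.5 N per mm, and is home on the glass after 4 mm (10 N; to be sure, press with 15 to 20 N within 5 mm of the middle). Let go, it springs up again.
- lid5: Lid of the jar at tray x +47.5, y +0 mm. Same lid as lid1, same origin.
- lid6: Lid of the jar at tray x +47.5, y +95 mm. Same lid as lid1, same origin.
- sink1 (a joint): how far the middle of lid1 has been pressed down, m: 0 untouched, 0.004 home on the glass for the one loose lid (sound lids stay at 0), negative if the lid is pulled up off its jar.
- sink2 (a joint): how far the middle of lid2 has been pressed down, m: 0 untouched, 0.004 home on the glass for the one loose lid (sound lids stay at 0), negative if the lid is pulled up off its jar.
- sink3 (a joint): how far the middle of lid3 has been pressed down, m: 0 untouched, 0.004 home on the glass for the one loose lid (sound lids stay at 0), negative if the lid is pulled up off its jar.
- sink4 (a joint): how far the middle of lid4 has been pressed down, m: 0 untouched, 0.004 home on the glass for the one loose lid (sound lids stay at 0), negative if the lid is pulled up off its jar.
- sink5 (a joint): how far the middle of lid5 has been pressed down, m: 0 untouched, 0.004 home on the glass for the one loose lid (sound lids stay at 0), negative if the lid is pulled up off its jar.
- sink6 (a joint): how far the middle of lid6 has been pressed down, m: 0 untouched, 0.004 home on the glass for the one loose lid (sound lids stay at 0), negative if the lid is pulled up off its jar.
- label_roll: bystander, loose: white paper label roll lying flat, diameter 90, height 30 mm, wound to a small core (solid, no open hole); origin centre of its underside.
- small_jar: bystander, loose: small closed jar with black cap, diameter 48, height 62 mm; origin centre of its underside.
- label_box: bystander, loose: small cardboard box 50 x 80 x 35 mm; origin centre of its underside.

How it is judged:
At the end, for the whole second after the job is handed in: the one loose lid is pressed down at least 3 of its 4 mm, level within 0.06 rad, and still held so by the fingers pressing on it with more than 6 N; roll, small jar and box within 20 mm of where they stood (((value of joint sink1 above 0.003 m and angle between lid1's own z axis and vertical below 0.06 rad and contact force between the fingers and lid1 above 6 N) or (value of joint sink2 above 0.003 m and angle between lid2's own z axis and vertical below 0.06 rad and contact force between the fingers and lid2 above 6 N) or (value of joint sink3 above 0.003 m and angle between lid3's own z axis and vertical below 0.06 rad and contact force between the fingers and lid3 above 6 N) or (value of joint sink4 above 0.003 m and angle between lid4's own z axis and vertical below 0.06 rad and contact force between the fingers and lid4 above 6 N) or (value of joint sink5 above 0.003 m and angle between lid5's own z axis and vertical below 0.06 rad and contact force between the fingers and lid5 above 6 N) or (value of joint sink6 above 0.003 m and angle between lid6's own z axis and vertical below 0.06 rad and contact force between the fingers and lid6 above 6 N)) and distance of each of label_roll, small_jar, label_box from where it was at the start of the episode below 0.02 m); the arm keeps its last pose, push and grip.
It fails at once if a lid is pulled or lifted more than 3 mm off its jar (value of joint any of sink1, sink2, sink3, sink4, sink5, sink6 below -0.003 m).
It fails at once if the roll, the small jar or the box is moved more than 20 mm (distance of any of label_roll, small_jar, label_box from where it was at the start of the episode above 0.02 m).
It also fails if it takes over 48 s, if anything falls off the work surface, if the arm or the gripper's body presses on something with over 40 N, if the wrist force passes 120 N, or if a joint passes its speed limit or range.

## Working session

There is one attempt and no reset: what is moved stays moved. The work goes in short steps, each a Python script; the robot and the scene stay as the last script left them, time stands still between calls to the robot, and variables do not carry over. Pictures are saved under pics/ and viewed, at most 10 in all, crops included, and the job is handed in when it is done.

```bash
mkdir -p pics; ls
python3 - <<'E'
from station import env
import cv2,numpy as np
ims=[]
for c in("scene","top"):
    im=env.snapshot(c);cv2.imwrite(f"pics/{c}0.png",im[...,::-1])
    p=env.camera_params(c);print(c,p["fx"],p["cx"],p["cy"],np.round(p["world_from_camera"],3).tolist())
    for l in["lid1","tray","label_roll","small_jar","label_box"]:
        for r in env.spot_point(l,c)[:7]:print(l,np.round(r["location"],1),round(r["conf"],2))
print(env.get_clock(),env.get_tool_rot(),env.nose_length,env.get_ft_force())
E
```

```text
pics
station.py
scene 443.85335657248515 323.2805677086496 247.82474038014138 [[0.584, 0.594, -0.553, 1.03], [0.811, -0.417, 0.41, -0.283], [0.013, -0.688, -0.726, 0.669], [0.0, 0.0, 0.0, 1.0]]
lid1 [204.9 314.1] 0.97
lid1 [235.1 339.8] 0.87
lid1 [220.1 380. ] 0.87
lid1 [256.2 290.3] 0.8
lid1 [189.1 350.1] 0.73
lid1 [221.8 265.6] 0.63
tray [258.2 322.8] 0.76
small_jar [277.1 220. ] 0.6
small_jar [257.7 291.3] 0.56
label_box [201.5 392.7] 0.62
top 604.2337341643585 319.0884751012534 244.59371768205972 [[-0.026, -0.997, 0.074, 0.488], [-1.0, 0.027, 0.004, 0.055], [-0.006, -0.074, -0.997, 1.254], [0.0, 0.0, 0.0, 1.0]]
lid1 [236.6 308.8] 0.94
lid1 [237.4 258.4] 0.88
lid1 [286.7 357. ] 0.82
lid1 [287.8 308.5] 0.8
lid1 [241.2 358.3] 0.72
tray [266.5 312.9] 0.82
label_roll [224.6 203.8] 0.59
small_jar [296.8 406.6] 0.69
label_box [289.4 204.2] 0.72
0.6 [ 3.14153514e+00 -4.32040678e-06  2.91779878e+00] 0.014 [-0.95313983  0.28774251 -0.6641588 ]
```

View pics/scene0.png

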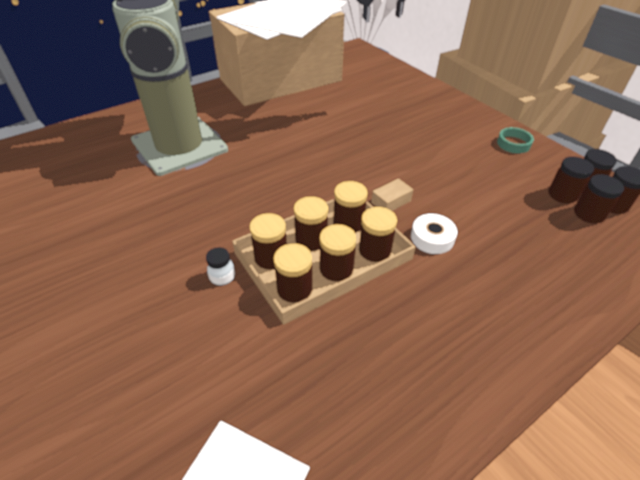

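View pics/top0.png

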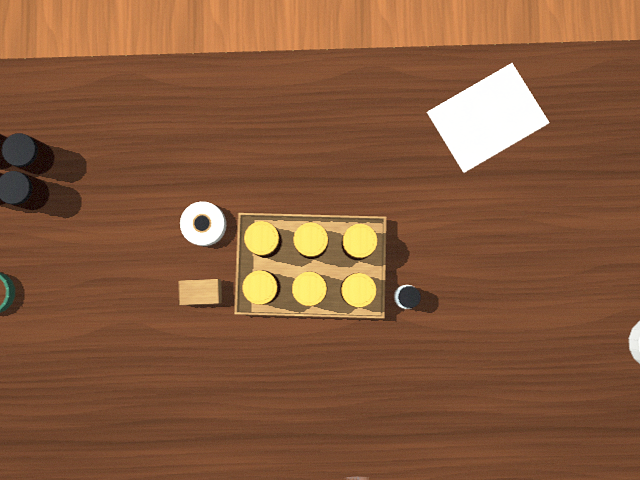

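The top view shows six yellow lids at about (row 240, columns 262, 311, 360) and (row 289, columns 261, 310, 359). The roll is at (224, 203), the box at (292, 200) and the small jar at (297, 407). The scene view shows the same layout. Next I fit the tray pose and lid height from both views.

```bash
cat > fit.py <<'E'
from station import env
import numpy as np, json
from scipy.optimize import least_squares
P={c:env.camera_params(c) for c in("scene","top")}
def proj(c,X):
    p=P[c];T=np.linalg.inv(p["world_from_camera"]);q=X@T[:3,:3].T+T[:3,3]
    return np.c_[p["cy"]+p["fy"]*q[:,1]/q[:,2],p["cx"]+p["fx"]*q[:,0]/q[:,2]]
L=np.array([(x,y) for x in(-.0475,.0475) for y in(-.095,0,.095)])
def pts(v):
    c,s=np.cos(v[3]),np.sin(v[3])
    return np.c_[L@np.array([[c,s],[-s,c]])+v[:2],np.full(6,v[2])]
obs={}
for c in P:
    env.snapshot(c)
    obs[c]=np.array([r["location"] for k in("lid1","lid1") for r in env.spot_point(k,c) if r["conf"]>.4])
def res(v,final=False):
    out=[]
    for c in P:
        pr=proj(c,pts(v)); d=obs[c][:,None]-pr[None]; k=np.linalg.norm(d,axis=2).argmin(1)
        out.append(d[np.arange(len(k)),k])
    return np.concatenate(out).ravel()
# start from top centre ray at 0.096
w=P["top"]["world_from_camera"];d=w[:3,:3]@[(310.5-P["top"]["cx"])/P["top"]["fx"],(265-P["top"]["cy"])/P["top"]["fy"],1]
X=w[:3,3]+d*(.096-w[2,3])/d[2]
f=least_squares(res,[X[0],X[1],.09,0],loss="soft_l1")
print(len(obs["scene"]),len(obs["top"]),f.x.round(4),np.abs(res(f.x)).max().round(1))
print(res(f.x).reshape(-1,2).round(1).tolist())
print(pts(f.x).round(4).tolist(),env.get_clock())
json.dump(dict(v=f.x.tolist(),lids=pts(f.x).tolist()),open("fit.json","w"))
for p in [*pts(f.x)]:
    q=env.ik([p[0],p[1],.15],[np.pi,0,np.pi+f.x[3]]);print(None if q is None else np.round(q,2))
E
python3 fit.py
```

```text
10 12 [ 0.5399  0.0791  0.1011 -0.0506] 4.4
[[-1.8, 3.8], [4.4, -0.6], [1.1, -1.9], [0.4, -1.7], [-1.1, -1.2], [-1.8, 3.8], [4.4, -0.6], [1.1, -1.9], [0.4, -1.7], [-1.1, -1.2], [1.2, -1.1], [-1.2, -0.1], [1.6, 2.3], [-0.8, -0.7], [-0.5, -2.8], [-0.5, -1.2], [1.2, -1.1], [-1.2, -0.1], [1.6, 2.3], [-0.8, -0.7], [-0.5, -2.8], [-0.5, -1.2]]
[[0.4877, -0.0134, 0.1011], [0.4925, 0.0815, 0.1011], [0.4973, 0.1764, 0.1011], [0.5826, -0.0182, 0.1011], [0.5874, 0.0767, 0.1011], [0.5922, 0.1716, 0.1011]] 0.9
[-0.21  0.13  1.85  0.    1.17 -1.73]
[-0.01  0.15  1.82  0.    1.17 -1.53]
[ 0.18  0.21  1.75  0.    1.18 -1.34]
[-0.18  0.32  1.61  0.    1.21 -1.7 ]
[-0.02  0.33  1.59  0.    1.22 -1.54]
[ 0.14  0.38  1.52  0.    1.24 -1.38]
```

The network points scatter by up to about 4 px, which is roughly 8 mm, so I'll refine with the lid colour in the saved pictures.

```bash
cat > fit2.py <<'E'
import re,cv2,json,numpy as np
src=open("fit.py").read().split("obs={}")[0]; exec(src)
obs={}
for c,vmin in(("top",200),("scene",0)):
    im=cv2.imread(f"pics/{c}0.png");h=cv2.cvtColor(im,cv2.COLOR_BGR2HSV)
    m=cv2.inRange(h,(18,120,120) if c=="top" else (15,70,205),(35,255,255))
    n,lab,st,ce=cv2.connectedComponentsWithStats(m)
    k=[i for i in range(1,n) if 300<st[i,4]<3000]
    E=[cv2.fitEllipse(max(cv2.findContours((lab==i).astype('u1'),0,1)[0],key=len)) for i in k]
    print(c,[(np.round(e[0],1).tolist(),np.round(e[1],1).tolist()) for e in E],[int(st[i,4]) for i in k])
    obs[c]=np.array([e[0][::-1] for e in E])
def res(v,cs=("top","scene")):
    out=[]
    for c in cs:
        pr=proj(c,pts(v)); d=obs[c][:,None]-pr[None]; k=np.linalg.norm(d,axis=2).argmin(1)
        out.append(d[np.arange(len(k)),k])
    return np.concatenate(out).ravel()
v0=json.load(open("fit.json"))["v"]
f=least_squares(res,v0,loss="soft_l1");print("both",f.x.round(4),res(f.x).reshape(-1,2).round(1).tolist())
g=least_squares(lambda u:res([u[0],u[1],.096,u[2]],("top",)),[v0[0],v0[1],v0[3]]);print("top@.096",g.x.round(4),np.abs(g.fun).max().round(2))
json.dump(dict(v=f.x.tolist(),lids=pts(f.x).tolist()),open("fit.json","w"));print(pts(f.x).round(4).tolist())
E
python3 fit2.py
```

```text
top [([260.9, 237.6], [33.3, 34.3]), ([310.2, 238.7], [33.8, 34.4]), ([359.7, 240.2], [33.6, 34.3]), ([259.0, 287.1], [34.2, 34.9]), ([308.7, 288.5], [34.0, 34.3]), ([358.5, 289.7], [33.7, 34.6])] [946, 955, 949, 970, 963, 964]
scene [([392.4, 190.4], [17.6, 34.8]), ([350.9, 191.4], [20.8, 32.4]), ([311.8, 208.1], [22.2, 37.0]), ([379.3, 218.6], [23.3, 34.8]), ([267.7, 225.6], [24.5, 35.9]), ([338.8, 237.3], [24.9, 38.6]), ([294.6, 257.5], [27.0, 43.5]), ([331.3, 283.1], [11.3, 147.6])] [474, 567, 663, 677, 732, 793, 940, 440]
both [ 0.5394  0.0807  0.0954 -0.0446] [[0.1, 1.3], [0.4, 1.2], [1.0, 1.3], [0.2, 0.6], [0.7, 0.7], [1.0, 0.8], [-27.8, 13.0], [0.1, 0.5], [0.1, 1.2], [0.3, -0.0], [-0.5, 0.2], [0.1, 0.5], [-0.4, 1.2], [25.1, 37.9]]
top@.096 [ 0.5383  0.0789 -0.054 ] 0.16
[[0.4878, -0.0121, 0.0954], [0.492, 0.0828, 0.0954], [0.4962, 0.1777, 0.0954], [0.5827, -0.0163, 0.0954], [0.5869, 0.0786, 0.0954], [0.5911, 0.1735, 0.0954]]
```

Both views put the lid tops at about 0.095 m, against 0.096 m in the text, and the top view alone fits to 0.2 px. I'll start pressing the lids near their edges.

```bash
cat > h.py <<'E'
from station import env
import numpy as np
C=np.array([.5385,.0795]);YAW=-.052
R=np.array([[np.cos(YAW),-np.sin(YAW)],[np.sin(YAW),np.cos(YAW)]])
LIDS=[C+R@np.array([x,y]) for x in(-.0475,.0475) for y in(-.095,0,.095)]
ATT=[np.pi,0,np.pi+YAW]; N=.014
def fz(n=4): return np.mean([env.get_ft_force()[2] for _ in range(n)])
def probe(i,off=.024,lim=2.5,z0=.0985,zmin=.0895,step=.0005,verbose=False):
    s=1 if i<3 else -1                       # press on the side facing the tray middle
    p=LIDS[i]+R@np.array([s*off,0])
    at=lambda z:[p[0],p[1],z+N]
    cur=env.get_eef_pos()
    if cur[2]>.15: env.move_pose(at(.12),ATT)
    else: env.servo_line(at(.105),velocity=.12)
    env.servo_line(at(z0),velocity=.03); b=fz(); z=z0; log=[]
    while z>zmin:
        z-=step; env.servo_line(at(z),velocity=.02); f=fz()-b
        log.append((round(env.get_eef_pos()[2]*1e3-N*1e3,2),round(float(f),2)))
        if f>lim: break
    env.servo_line(at(.105),velocity=.05)
    print("lid",i+1,log if verbose else log[-8:],"t",round(env.get_clock(),2))
E
python3 - <<'E'
from h import *
env.close_gripper()
c=env.get_eef_pos();print(env.get_clock(),c)
print([env.get_ft_force()[2].round(2) for _ in range(4)])
p=LIDS[2]+R@np.array([.024,0]); env.move_pose([p[0],p[1],.2],ATT);print(env.get_clock())
probe(2,verbose=True)
E
```

```text
1.6667 [0.12764036 0.56067264 0.24530555]
[np.float64(0.23), np.float64(0.23), np.float64(0.23), np.float64(0.23)]
3.6583
lid 3 [(np.float64(98.15), 0.1), (np.float64(97.49), 0.19), (np.float64(96.96), 1.4), (np.float64(96.45), 0.1), (np.float64(95.97), 0.35), (np.float64(95.74), 2.46), (np.float64(95.53), 5.77)] t 6.99
```

Lid 3 is sound: it stops hard at 95.9 mm, and the force jumps to 5.8 N. I'll probe the remaining lids.

Run:
```python
from h import *
for i in (1,0,3,4,5): probe(i,z0=.0975,lim=3.5)
```

```text
lid 2 [(np.float64(97.05), 1.45), (np.float64(96.5), 0.45), (np.float64(95.96), 0.16), (np.float64(95.72), 2.35), (np.float64(95.52), 5.85)] t 9.93
lid 1 [(np.float64(97.07), -0.13), (np.float64(96.53), -0.06), (np.float64(95.96), -0.52), (np.float64(95.69), 1.84), (np.float64(95.53), 5.07)] t 12.88
lid 4 [(np.float64(97.15), -1.32), (np.float64(96.53), -1.17), (np.float64(95.97), -1.6), (np.float64(95.74), 0.43), (np.float64(95.59), 4.49)] t 15.42
lid 5 [(np.float64(97.08), -0.7), (np.float64(96.53), -0.09), (np.float64(95.96), 0.01), (np.float64(95.77), 1.48), (np.float64(95.59), 5.31)] t 18.36
lid 6 [(np.float64(95.55), 0.58), (np.float64(95.08), 1.79), (np.float64(94.61), 2.46), (np.float64(94.11), 1.57), (np.float64(93.62), 2.15), (np.float64(93.14), 2.42), (np.float64(92.8), 3.0), (np.float64(92.55), 6.1)] t 22.86
```

Lid 6 rocks: it gave about 3 mm at around 2 N and then stopped. I'll press its middle home in steps until the force reaches 17 N.

Run:
```python
from h import *
import cv2
p=LIDS[5];at=lambda z:[p[0],p[1],z+N]
env.servo_line(at(.105),velocity=.1);env.servo_line(at(.098),velocity=.03);b=fz();z=.098;log=[]
env.servo_line(at(.0945),velocity=.02);z=.0945
while z>.087:
    z-=.0005;env.servo_line(at(z),velocity=.02);f=fz()-b
    log.append((round(float(env.get_eef_pos()[2]-N)*1e3,2),round(float(f),1)))
    if f>17:break
env.wait(.5)
print(log,fz()-b,env.get_ft_torque(),env.get_clock())
cv2.imwrite("pics/end.png",cv2.resize(env.snapshot("scene")[120:320,180:480,::-1],None,fx=2.5,fy=2.5))
```

```text
[(94.54, 2.9), (93.97, 3.8), (93.56, 5.3), (93.23, 5.6), (92.91, 6.6), (92.59, 7.7), (92.27, 8.2), (91.96, 8.3), (91.81, 10.6), (91.71, 12.8), (91.67, 14.3), (91.59, 16.3), (91.54, 18.4)] 18.63580821310439 [-0.09072573  1.06717629  0.00708855] 27.7083
```

View pics/end.png

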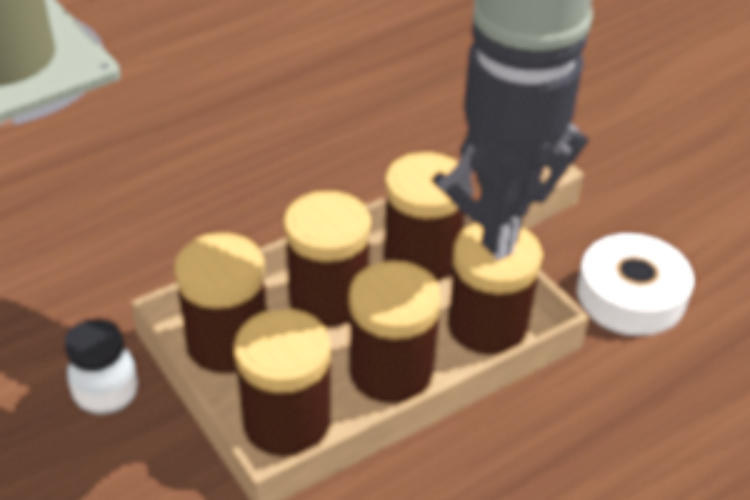

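The picture shows the closed fingertips at crop pixel (503, 252), close to the middle of lid 6 at about (498, 256). The roll and small jar look undisturbed, and the box is mostly hidden behind the arm. The lid reached its hard stop at about 91.8 mm and is held there with 18.6 N.

```bash
python3 -c "
from station import env
print(env.job_done())"
```

```text
the job is handed in; nothing more can be done
None
```

Lid 6 was the loose one; I pressed it home by its middle, handed the job in at about 28 s while holding it there with about 18.6 N, and the verdict was not shown.

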